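# Set and lock the zip tie dispenser's stroke adjuster

### The job

On the gray zip tie dispenser, turn the black pointer knob clockwise until its nose points along the one long, broad mark on the deck, and then tighten the big hexagonal jam nut under the knob (clockwise too) by feel: it runs freely, then bites; give it only a few degrees more so that it is firmly tight, without forcing it further. Leave the knob on its mark, leave the other things on the counter alone, and let go.

Things in the scene. Friction and masses are not known exactly. Their poses are not given: they have to be found in the camera images.
- dispenser: gray housing fixed to the counter; origin on the counter under the adjuster's vertical axis; x runs away from the robot to the magazine, z up. Its flat deck is 45 mm high: 75 mm in front of the axis to 85 mm behind, 90 mm to either side. Behind it (x 85 to 145 mm) stands the magazine of ties, 116 mm high. Flat 3 mm high marks ring the adjuster: seven short thin ones and one long broad one
- long_mark (a point): middle of the long broad mark on the deck, 28 by 7 mm, 58 mm from the adjuster's axis, lying radially; 1.75 rad clockwise (from above) from the housing's -x, so nearly on its +y side. The short marks are 9 by 2 mm
- dial_knob (a joint): angle of the black pointer knob, rad: 0 with its nose to the housing's -x, growing clockwise seen from above, at most 2.6; exactly on the long broad mark at 1.75. Starts at 0.3 to 1.25. Light friction (0.06 N m); stays where it is left, but can be knocked off its setting
- knob_center (a point): centre of the knob's upright bar, on the vertical axis, 104.5 mm above the counter; turns with it. The bar is 12 mm thick (along y; grip it across this), 23 mm tall (93 to 116 mm above the counter) and reaches 20 mm to the nose (-x; the last 6 mm taper) and 16 mm to the tail. Under it are a 5 mm gap and the jam nut's top (88 mm)
- nut_center (a point): centre of the aluminium jam nut, on the same axis, 79 mm above the counter; turns with it. A hexagon 54 mm across flats, 62 mm across corners, 18 mm tall (70 to 88 mm); x and the directions at 60 and 120 deg to it are square to flats. Fingers can reach down beside it to the deck. It turns clockwise (from above) freely, 0.04 N m, for 0.4 to 1.1 rad, then bites; its pose does not show where
- lock_bite (a joint): how far the jam nut has turned clockwise since it began to bite, rad: 0 while loose, tight from 0.03, over-tightened above 0.14. Biting takes 0.5 N m to start and 4 N m more per rad (0.62 N m at 0.03, 0.82 at 0.08, 1.06 at 0.14 rad): aim for 0.7 N m; the nut stays where it is left
- socket_wrench: bystander: chrome socket wrench, 185 mm long, lying beside the dispenser (origin under its middle)
- nut_driver: bystander: nut driver with a black rubber handle, 200 mm long, lying on the dispenser's other side (origin under its middle)
- flashlight: bystander: blue plastic flashlight, 160 mm long, 42 mm high, on the counter (origin under its middle)
- spare_socket: bystander: loose steel socket, diameter 20 mm, 25 mm tall, standing on a corner of the dispenser's deck, about 97 mm from the adjuster's axis (origin under its middle)
- tape_roll: bystander: black roll of tape, diameter 90 mm, 24 mm high (origin at the centre of its underside)
- screw_jar: bystander: glass jar with a steel cap, diameter 60 mm, 75 mm tall (origin at the centre of its underside)
- organizer: bystander: clear acrylic parts organizer with a hinged flap, 130 by 200 by 55 mm, standing fixed on the counter's left side (origin under its middle)

How it is judged:
On the way, in this order (a step that is already met when the one before it is completed fails the run):
1. the knob points along the long broad mark (within 0.15 rad) while the jam nut is still loose (value of joint dial_knob between 1.6 and 1.9 rad and value of joint lock_bite below 0.015 rad), for 0.3 s.
2. the jam nut is turned until it bites, the knob still on the mark (value of joint dial_knob between 1.6 and 1.9 rad and value of joint lock_bite above 0.03 rad), for 0.2 s.
At the end, for the whole second after the job is handed in: the knob stands within 0.15 rad of the long broad mark (1.60 to 1.90 rad) and the jam nut is tight: turned 0.03 to 0.14 rad beyond the point where it began to bite (all of step 2 and value of joint lock_bite below 0.14 rad); the robot touches nothing.
It fails at once if the jam nut is over-tightened (more than 0.14 rad past first bite) (value of joint lock_bite above 0.14 rad).
It fails at once if a bystander is moved more than 30 mm (distance of any of socket_wrench, nut_driver, flashlight, spare_socket, tape_roll, screw_jar from where it was at the start of the episode above 0.03 m).
It also fails if it takes over 64 s, if anything falls off the work surface, if the arm or the gripper's body presses on something with over 40 N, if the wrist force passes 120 N, or if a joint passes its speed limit or range.

### The arm

A 6-joint arm with a two-finger parallel gripper is mounted at the origin on the work surface. World frame = base frame: x ahead of the robot, y to its left, z up, the work surface at z = 0. Lengths are in m, angles in rad, forces in N, time in s.
With the tool pointing down it reaches from about 0.275 to 0.725 m from the base axis. Payload 5.6 kg.
Tool frame: the origin (TCP) lies midway between the tips of the shut fingers; the grasp point (between the pads) lies 19 mm behind it (ctrl.grip_point_offset is the distance from the TCP to the grasp point, in m); z points along the fingers, y is the line along which they close (so a half turn about z gives the same grasp; the last joint's range is limited). The gripper opens to 85 mm and grips with 20 to 120 N. Pads are 22 mm wide; open, the fingers measure 114 mm over their backs; the gripper's body (76 mm by 85 mm) begins 54 mm behind the grasp point. The pads swing forward as they close: fully open they stand 13 mm farther back than shut.
Start: joints at [-0.935, 0.255, 0.108, 0, -1.424, -0.285], TCP at [0.189, -0.516, 0.231] pointing down, gripper open.
Joint ranges: [-2.95, 2.95], [-1.21, 1.97], [-1.09, 1.5], [-2.87, 1.71], [-2.94, -0.07], [-3.05, 3.05]. Speed limits (rad/s): [2.57, 2.57, 3.14, 3.14, 3.14, 3.14].

### API

Orientations are given as a rotation vector (axis times angle).
In Python, from bench import ctrl gives the robot as it stands. The module is installed in compiled form; this text tells all that it offers.
- The arm moves only by the tool drive_tool, never from a script. Its arguments are lists of equal length, an entry for each row: "delta_pos": the shift along the tool's x, y, z in cm, a list of three; "turn": the turn about the tool's z in degrees; "claw": the opening, from 0 (shut) to 1 (fully open). In form: {"delta_pos": [[x, y, z], ...], "turn": [turn, ...], "claw": [claw, ...]}. A call has 1 to 12 rows; each row is the pose to reach, as a shift and turn from the pose commanded when the call began, along the tool's axes at that moment; what a row does not reach only later rows make up. A row lasts 1/12 s, in which the tool goes at most 41.7 mm and 7.16 degrees, less where a joint would pass 70% of its speed; a pose out of reach is approached as far as the arm can. A call with a gripper value outside its range is refused whole. The fingers move at their own pace and stop on an object; the grip force is fixed at half the most. Time passes only in rows, so rows that repeat a pose let the fingers close. It gives the time, the measured TCP pose, the force, the opening and the grip force at its end, in the units of the state.
- ctrl.get_state(): the state, without advancing time (a new reading comes with each control period).
- ctrl.camera(name): name is "scene" or "top"; returns a dict with "pixels" (480x640x3 uint8, blue, green, red), "camera_matrix" (3x3 intrinsics, pixels), "world_from_camera" (4x4, takes a point from camera to world coordinates). Camera axes: x right, y down, z forward; pixel columns grow to the right and rows downward; lengths in m; the calibration is good to about 2 mm. A picture is of the moment at which its call begins. There is no depth.
- ctrl.close_job(): hands the job in; it is judged then, once.
The state is a dict: "clock": time; "joint_positions": joint angles; "qd": joint speeds; "joint_torque": joint torques, N m; "tool_pos": TCP position; "ee_rot": TCP orientation; "ft_force": force on the tool from outside, world axes, zero at the start; "torque": the same for the moment, N m; "grip_width": finger opening in m; "finger_force": force on a finger pad.
Only numpy, scipy, OpenCV 4.12 (cv2) and the standard library are available. Lean on these libraries where they do the work, as an engineer would, in place of code of your own. Each camera call takes 0.05 s, during which the arm holds its last target. There are 200 camera calls.

## Working session

There is one attempt and no reset: what is moved stays moved. The work goes in short steps, Python scripts to look and compute and a tool call to move; the robot and the scene stay as the last step left them, time stands still between calls to the robot, and variables do not carry over. Pictures are saved under pics/ and viewed, at most 10 in all, crops included, and the job is handed in when it is done.

Besides the shell and the picture viewer there is one more tool, called after "Call:" as name([rows], argument=value, ...), one row to a line, values as JSON. drive_tool: Moves the arm, as the interface text tells. Its arguments: {"type":"object","properties":{"delta_pos":{"type":"array","items":{"type":"array","items":{"type":"number"}}},"turn":{"type":"array","items":{"type":"number"}},"claw":{"type":"array","items":{"type":"number"}}},"required":["delta_pos","turn","claw"]}

```bash
mkdir -p pics
cat > h.py <<'E'
import numpy as np, cv2
from bench import ctrl
def snap(n,f):
    c=ctrl.camera(n); np.savez(f'pics/{f}.npz',**c); cv2.imwrite(f'pics/{f}.png',c['pixels']); return c
def load(f): return dict(np.load(f'pics/{f}.npz'))
def ray(c,u,v,z):
    T=c['world_from_camera']; d=T[:3,:3]@np.linalg.inv(c['camera_matrix'])@[u,v,1]; o=T[:3,3]
    return o+d*(z-o[2])/d[2]
def proj(c,p):
    T=np.linalg.inv(c['world_from_camera']); q=c['camera_matrix']@(T[:3,:3]@np.array(p)+T[:3,3]); return q[:2]/q[2]
E
python3 - <<'E'
from h import *
for n in('top','scene'):
    c=snap(n,n+'0'); print(c['camera_matrix'].round(1).tolist(),c['world_from_camera'].round(3).tolist())
s=ctrl.get_state(); print(s)
E
```

```text
[[518.4, 0.0, 324.7], [0.0, 518.4, 239.4], [0.0, 0.0, 1.0]] [[0.022, -0.983, 0.181, 0.276], [-1.0, -0.024, -0.008, 0.053], [0.012, -0.181, -0.983, 1.456], [0.0, 0.0, 0.0, 1.0]]
[[565.2, 0.0, 317.7], [0.0, 565.2, 239.1], [0.0, 0.0, 1.0]] [[0.233, 0.805, -0.546, 1.251], [0.972, -0.2, 0.121, -0.122], [-0.012, -0.559, -0.829, 1.185], [0.0, 0.0, 0.0, 1.0]]
{'clock': 0.1, 'joint_positions': array([-9.35383456e-01,  2.55701496e-01,  1.07139864e-01, -4.37562722e-04,
       -1.42392933e+00, -2.84595838e-01]), 'qd': array([-0.00057631, -0.00094922,  0.00309809,  0.00299912,  0.00065441,
        0.00208488]), 'joint_torque': array([-3.83166480e-03, -3.87604594e+01,  2.38471323e+01,  5.37805393e+00,
       -3.84769039e-03, -8.74531679e-06]), 'tool_pos': array([ 0.18891313, -0.51605813,  0.23047904]), 'ee_rot': array([ 5.48077180e-01, -3.09304354e+00, -2.68672952e-03]), 'ft_force': array([-0.89730746, -1.21703034, -0.70284157]), 'torque': array([-0.00576694,  0.05435006, -0.01278588]), 'finger_force': 0.0, 'grip_width': 0.08537525632820271}
```

View pics/top0.png

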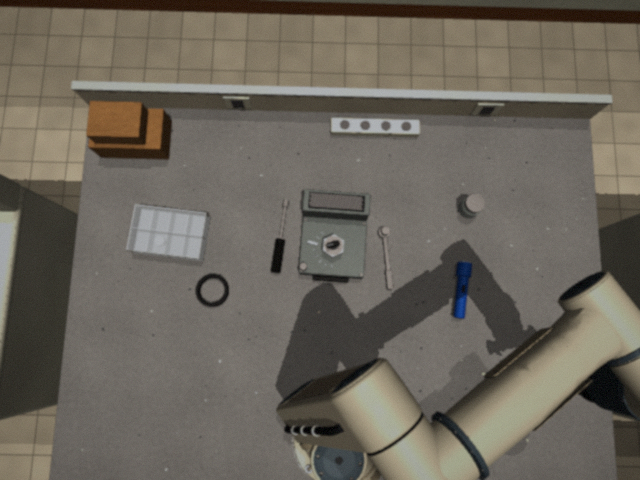

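View pics/scene0.png

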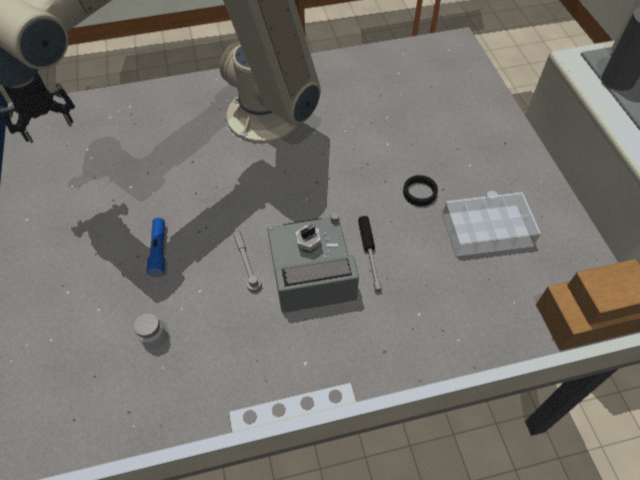

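The top view shows the dispenser with the knob near (333,245) and the long mark near (312,243). The scene view shows the knob near (308,233). I'll enlarge both.

Run:
```python
from h import *
a=load('top0')['pixels'][205:285,295:375]; b=load('scene0')['pixels'][205:285,265:345]
cv2.imwrite('pics/crop0.png',np.hstack([cv2.resize(x,(400,400),interpolation=cv2.INTER_CUBIC) for x in(a,b)]))
c=load('top0');s=load('scene0')
print(ray(c,333,245,.1),ray(s,308,233,.1))
```

```text
[0.51129059 0.01995777 0.1       ] [0.51443473 0.01778864 0.1       ]
```

View pics/crop0.png

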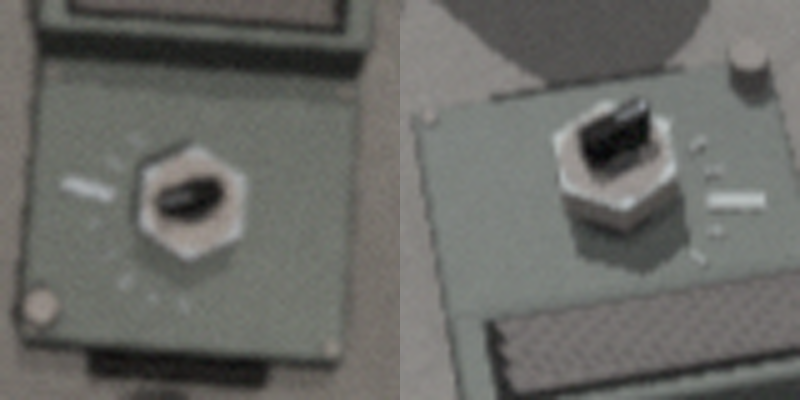

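The left half (top view) shows the hex nut centred at crop (192,203), the knob bar from (160,210) to (222,190) with its nose to the left, and the long mark from (62,184) to (112,193). The right half (scene view) shows the mark at (737,200). Next I measure them.

Run:
```python
from h import *
c=load('top0');s=load('scene0')
def blob(c,roi,f,near):
    u0,u1,v0,v1=roi; p=c['pixels'][v0:v1,u0:u1]; k=8
    g=cv2.resize(p,None,fx=k,fy=k,interpolation=cv2.INTER_CUBIC).astype(int)
    m=f(g).astype(np.uint8); n,l,st,ce=cv2.connectedComponentsWithStats(m)
    i=min((i for i in range(1,n) if st[i,4]>300),key=lambda i:np.hypot(*((ce[i]+.5)/k-.5+[u0,v0]-near)))
    y,x=np.nonzero(l==i); return np.c_[(x+.5)/k-.5+u0,(y+.5)/k-.5+v0]
T=(300,370,210,280);S=(270,345,212,265)
br=lambda g:g.min(2)>150
dk=lambda g:g.max(2)<55
warm=lambda g:(g[...,2]-g[...,0]>2)&(g[...,2]>125)
def W(c,P,z): return np.array([ray(c,u,v,z)[:2] for u,v in P[::3]])
def ax(Q):
    m=Q.mean(0); w,v=np.linalg.eigh(np.cov((Q-m).T)); return m.round(4),np.degrees(np.arctan2(v[1,1],v[0,1])).round(1),(np.sqrt(w)*3.46).round(4)
print('mark top',ax(W(c,blob(c,T,br,[312.5,242.5]),.048)))
print('mark scn',ax(W(s,blob(s,S,br,[332.4,245]),.048)))
print('knob top',ax(W(c,blob(c,T,dk,[333,244.5]),.112)))
print('knob scn',ax(W(s,blob(s,S,dk,[308,232]),.105)))
h=np.array([(195,145),(243,175),(240,232),(190,262),(140,230),(145,175)])/5+[294.6,204.6]
H=W(c,np.repeat(h,3,0),.088);print('hex top',H.mean(0),np.degrees(np.arctan2(*(H-H.mean(0)).T[::-1])).round(0))
h=np.array([(208,103),(274,128),(274,178),(228,208),(164,178),(157,128)])/5+[264.6,204.6]
H=W(s,np.repeat(h,3,0),.086);print('hex scn',H.mean(0),np.degrees(np.arctan2(*(H-H.mean(0)).T[::-1])).round(0))
d=np.array([(22,343),(338,358),(358,92)])/5+[294.6,204.6];print('deck corners',W(c,np.repeat(d,3,0),.045))
d=np.array([(15,115),(368,70)])/5+[264.6,204.6];print('deck front scn',W(s,np.repeat(d,3,0),.045))
```

```text
mark top (array([0.5267, 0.0764]), np.float64(74.1), array([0.0048, 0.023 ]))
mark scn (array([0.5257, 0.0728]), np.float64(76.6), array([0.0076, 0.0266]))
knob top (array([0.5104, 0.0182]), np.float64(123.2), array([0.0138, 0.027 ]))
knob scn (array([0.5167, 0.0158]), np.float64(111.3), array([0.021, 0.031]))
hex top [0.51280785 0.01955997] [  -2.  -59. -120.  179.  119.   60.]
hex scn [0.51140676 0.01831992] [ 176.  105.   49.   -4.  -75. -131.]
deck corners [[ 0.4403801   0.11005686]
 [ 0.43620986 -0.06289224]
 [ 0.58529667 -0.07270087]]
deck front scn [[ 0.43725132 -0.06833   ]
 [ 0.45279104  0.10768964]]
```

```bash
cat >> h.py <<'E'
from scipy.spatial.transform import Rotation as Ro
def st():
    s=ctrl.get_state(); R=Ro.from_rotvec(s['ee_rot']).as_matrix(); y=np.degrees(np.arctan2(R[1,1],R[0,1]))
    print('t%.2f'%s['clock'],'pos',s['tool_pos'].round(4),'yaw_y %.1f'%y,'q6 %.1f'%np.degrees(s['joint_positions'][5]),'w %.4f'%s['grip_width'],'F',s['ft_force'].round(1),'M',s['torque'].round(2)); return s,R,y
def goto(p,yaw):
    s,R,y=st(); t=(y-yaw+90)%180-90; print('delta cm',(R.T@(np.array(p)-s['tool_pos'])*100).round(2),'turn %.1f'%t)
E
python3 -c "
from h import *
goto([.512,.019,.20],22)"
```

```text
t0.10 pos [ 0.1889 -0.5161  0.2305] yaw_y 110.1 q6 -16.3 w 0.0854 F [-0.9 -1.2 -0.7] M [-0.01  0.05 -0.01]
delta cm [-48.73  39.14   3.11] turn 88.1
```

Call:
drive_tool([
  [-4,3.2,0],
  [-8,6.4,0],
  [-12,9.6,0],
  [-16,12.8,0],
  [-20,16,0],
  [-24,19.2,0],
  [-28,22.4,0],
  [-32,25.6,0],
  [-36,28.8,0],
  [-40,32,0],
  [-44,35.2,0],
  [-48.7,39.1,0],
], turn=[7,14,21,28,35,42,49,56,63,70,77,84], claw=[1,1,1,1,1,1,1,1,1,1,1,1])

```text
clock: 1.1
tool_pos: [0.4099, -0.1534, 0.2312]
ee_rot: [-1.394, -2.815, -0.0]
ft_force: [0.2, -1.4, 0.3]
grip_width: 0.0854
finger_force: 0.0
```

```bash
python3 -c "
from h import *
goto([.512,.019,.13],22)"
```

```text
t1.10 pos [ 0.4099 -0.1534  0.2312] yaw_y 37.3 q6 -142.8 w 0.0854 F [ 0.2 -1.4  0.3] M [-0.06 -0.14  0.04]
delta cm [ 7.52 18.57 10.12] turn 15.3
```

Call:
drive_tool([
  [2,4,3],
  [3,7,3],
  [4,10,3],
  [5,13,3],
  [6,16,3],
  [7.5,18.6,3],
  [7.5,18.6,3],
  [7.5,18.6,3],
  [7.5,18.6,3],
  [7.5,18.6,3],
  [7.5,18.6,3],
  [7.5,18.6,3],
], turn=[-7,-14,-21,-28,-35,-42,-49,-56,-63,-70,-77,-84], claw=[1,1,1,1,1,1,1,1,1,1,1,1])

```text
clock: 2.1
tool_pos: [0.5109, 0.0179, 0.2008]
ee_rot: [0.864, -3.019, -0.0]
ft_force: [0.5, 0.2, 0.8]
grip_width: 0.0851
finger_force: 0.0
```

```bash
python3 -c "
from h import *
goto([.512,.019,.13],22)
print(ctrl.get_state()['joint_positions'])"
```

```text
t2.10 pos [0.5109 0.0179 0.2008] yaw_y 121.9 q6 -77.6 w 0.0851 F [0.5 0.2 0.8] M [-0.02  0.03  0.05]
delta cm [-0.16  0.04  7.08] turn -80.1
[ 3.41579398e-01  1.90832293e-01 -5.22584768e-02 -2.57789547e-04
 -1.32879067e+00 -1.35473697e+00]
```

Call:
drive_tool([
  [0,0,1],
  [0,0,2],
  [0,0,3],
  [0,0,4],
  [0,0,5],
  [-0.1,0,5],
  [-0.1,0,5],
  [-0.1,0,5],
  [-0.1,0,5],
  [-0.1,0,5],
  [-0.1,0,5],
  [-0.1,0,5],
], turn=[-7,-14,-21,-28,-35,-42,-49,-56,-63,-70,-77,-80], claw=[1,1,1,1,1,1,1,1,1,1,1,1])

```text
clock: 3.1
tool_pos: [0.5117, 0.0183, 0.1509]
ee_rot: [2.603, -1.757, -0.001]
ft_force: [-0.4, 0.5, -0.8]
grip_width: 0.0852
finger_force: 0.0
```

```bash
python3 -c "
from h import *
goto([.512,.019,.096],22)
t=snap('top','t1')['pixels'][195:295,285:385];s=snap('scene','s1')['pixels'][185:285,255:355]
cv2.imwrite('pics/c1.png',np.hstack([cv2.resize(x,(400,400),interpolation=cv2.INTER_CUBIC) for x in(t,s)]))"
```

```text
t3.10 pos [0.5117 0.0183 0.1509] yaw_y -158.0 q6 2.4 w 0.0852 F [-0.4  0.5 -0.8] M [ 0.02 -0.01  0.03]
delta cm [-0.05 -0.06  5.49] turn -0.0
```

View pics/c1.png

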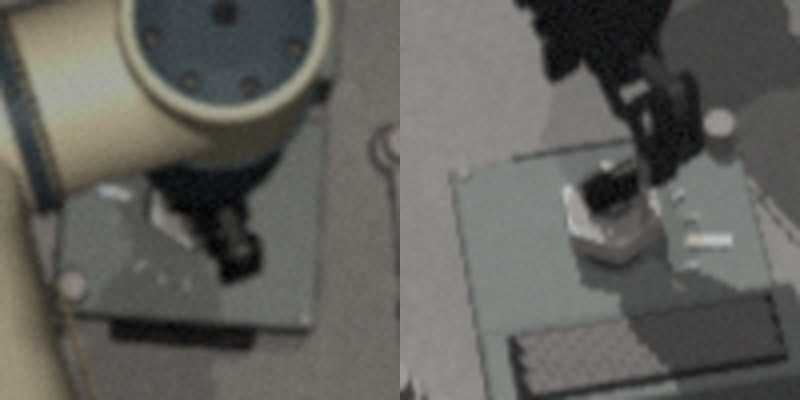

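The hand is above the knob at the planned angle. In the scene half its fingers are around (600–690, 60–180), with the knob and nut clear of them at (610,200). I'll go down and close.

Call:
drive_tool([
  [0,0,2],
  [0,0,4],
  [0,0,5.5],
  [0,0,5.5],
  [0,0,5.5],
  [0,0,5.5],
  [0,0,5.5],
  [0,0,5.5],
  [0,0,5.5],
  [0,0,5.5],
  [0,0,5.5],
  [0,0,5.5],
], turn=[0,0,0,0,0,0,0,0,0,0,0,0], claw=[1,1,1,1,0,0,0,0,0,0,0,0])

```text
clock: 4.2
tool_pos: [0.512, 0.018, 0.097]
ee_rot: [2.598, -1.766, 0.001]
ft_force: [-2.4, -2.4, 5.8]
grip_width: 0.0105
finger_force: 61.8
```

```bash
python3 -c "
from h import *
goto([.512,.019,.096],-14.3)"
```

```text
t4.20 pos [0.512 0.018 0.097] yaw_y -158.4 q6 2.0 w 0.0105 F [-2.4 -2.4  5.8] M [-0.42  0.92 -0.04]
delta cm [-0.09 -0.03  0.1 ] turn 35.9
```

Call:
drive_tool([
  [0,0,0],
  [0,0,0],
  [0,0,0],
  [0,0,0],
  [0,0,0],
  [0,0,0],
  [0,0,0],
  [0,0,0],
  [0,0,0],
  [0,0,0],
  [0,0,0],
  [0,0,0],
], turn=[4,8,12,16,20,24,28,32,35,36,36,36], claw=[0,0,0,0,0,0,0,0,0,0,0,0])

```text
clock: 5.2
tool_pos: [0.5121, 0.018, 0.097]
ee_rot: [1.925, -2.482, 0.001]
ft_force: [-2.8, -1.3, 6.4]
grip_width: 0.0108
finger_force: 62.0
```

```bash
python3 -c "
from h import *
goto([.512,.019,.096],-14.3)
s=snap('scene','s2')['pixels'][185:285,255:355]
cv2.imwrite('pics/c2.png',cv2.resize(s,(600,600),interpolation=cv2.INTER_CUBIC))"
```

```text
t5.20 pos [0.5121 0.018  0.097 ] yaw_y 165.6 q6 -34.0 w 0.0108 F [-2.8 -1.3  6.4] M [-0.4   0.94 -0.  ]
delta cm [-0.09  0.03  0.1 ] turn -0.1
```

View pics/c2.png

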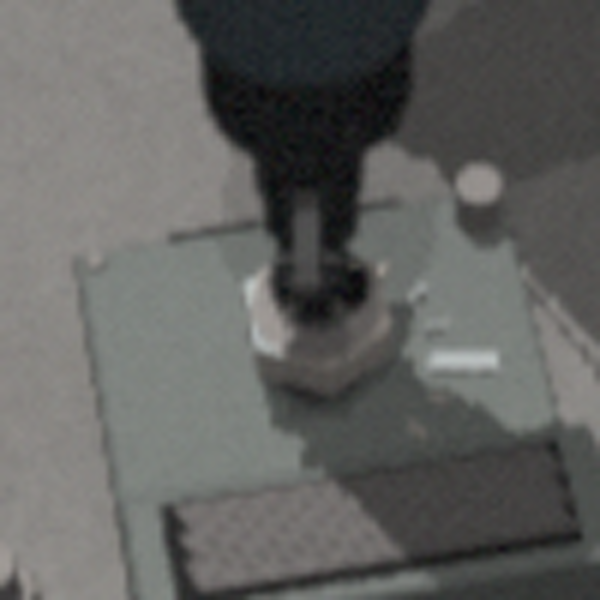

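The fingers hold the knob, with the hand at (310,260) in the picture and the long mark at (465,360). I'll release, rise, and check the knob.

Call:
drive_tool([
  [0,0,0],
  [0,0,0],
  [0,0,0],
  [0,0,0],
  [0,0,0],
  [0,0,-2],
  [0,0,-4],
  [0,0,-7],
  [0,0,-10],
  [0,0,-10],
  [0,0,-10],
], turn=[0,0,0,0,0,0,0,0,0,0,0], claw=[1,1,1,1,1,1,1,1,1,1,1])

```text
clock: 6.17
tool_pos: [0.5132, 0.0187, 0.1982]
ee_rot: [-1.923, 2.479, -0.002]
ft_force: [-0.1, -0.6, 0.3]
grip_width: 0.0856
finger_force: 0.0
```

```bash
python3 -c "
from h import *
goto([.512,.0185,.12],29)
snap('top','t3'); c=snap('scene','s3');s=c['pixels'][205:265,275:345]
cv2.imwrite('pics/c3.png',cv2.resize(s,(700,600),interpolation=cv2.INTER_CUBIC))
for a in (75.7,):
  d=np.array([np.cos(np.radians(a)),np.sin(np.radians(a))])
  for r in(-.016,.02): print((proj(c,[*(np.array([.512,.0185])+r*d),.116])-[274.5,204.5])*10)"
```

```text
t6.17 pos [0.5132 0.0187 0.1982] yaw_y 165.6 q6 -34.0 w 0.0856 F [-0.1 -0.6  0.3] M [ 0.03  0.06 -0.01]
delta cm [0.07 0.14 7.81] turn -43.4
[264.64675967 236.34125196]
[420.34095097 237.07581141]
```

View pics/c3.png

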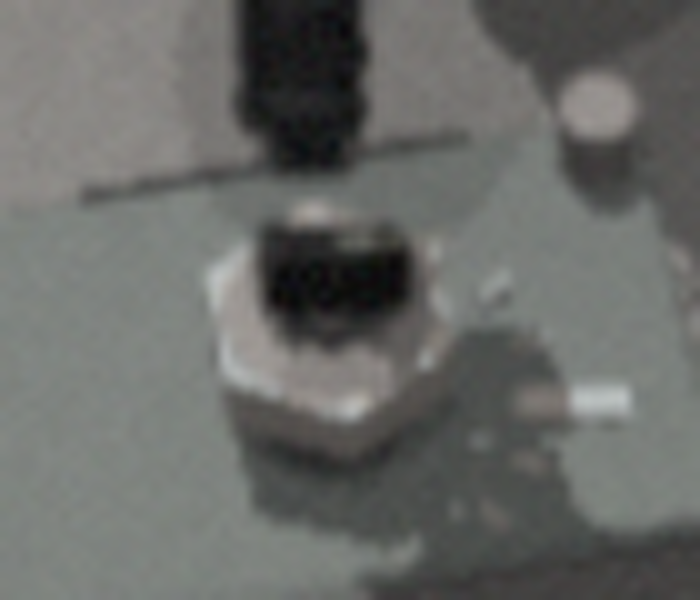

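The knob bar is level at (265–415, 235), matching the projected target ends and parallel to the mark at (570,400). Next is the nut.

Call:
drive_tool([
  [0,0,0],
  [0,0,1],
  [0,0,2],
  [0.1,0.1,3],
  [0.1,0.1,4],
  [0.1,0.1,5],
  [0.1,0.1,5],
  [0.1,0.1,5],
], turn=[-7,-14,-21,-28,-35,-42,-43.4,-43.4], claw=[1,1,1,1,1,1,1,1])

```text
clock: 6.93
tool_pos: [0.51, 0.0173, 0.1451]
ee_rot: [2.703, -1.596, -0.003]
ft_force: [0.1, -0.4, 0.8]
grip_width: 0.085
finger_force: 0.0
```

```bash
python3 -c "
from h import *
goto([.512,.0185,.06],29)"
```

```text
t6.93 pos [0.51   0.0173 0.1451] yaw_y -151.1 q6 9.3 w 0.0850 F [ 0.1 -0.4  0.8] M [-0.03 -0.02 -0.08]
delta cm [-0.   -0.26  8.51] turn -0.1
```

Call:
drive_tool([
  [0,-0.2,0],
  [0,-0.2,0],
  [0,-0.2,2],
  [0,-0.2,4],
  [0,-0.2,6],
  [0,-0.2,7.5],
  [0,-0.2,8.4],
  [0,-0.2,8.4],
  [0,-0.2,8.4],
], turn=[0,0,0,0,0,0,0,0,0], claw=[1,1,1,1,1,1,1,1,1])

```text
clock: 7.68
tool_pos: [0.513, 0.0186, 0.0628]
ee_rot: [2.706, -1.595, 0.001]
ft_force: [-0.3, -0.1, 1.5]
grip_width: 0.085
finger_force: 0.0
```

```bash
python3 -c "
from h import *
goto([.512,.0185,.06],29)"
```

```text
t7.68 pos [0.513  0.0186 0.0628] yaw_y -151.0 q6 9.4 w 0.0850 F [-0.3 -0.1  1.5] M [-0.03 -0.03 -0.03]
delta cm [-0.04  0.09  0.28] turn -0.0
```

Call:
drive_tool([
  [0,0,0.1],
  [0,0,0.1],
  [0,0,0.1],
  [0,0,0.1],
  [0,0,0.1],
  [0,0,0.1],
  [0,0,0.1],
  [0,0,0.1],
], turn=[0,0,0,0,0,0,0,0], claw=[0,0,0,0,0,0,0,0])

```text
clock: 8.35
tool_pos: [0.5121, 0.0179, 0.0627]
ee_rot: [2.706, -1.593, 0.0]
ft_force: [-4.2, -1.4, 8.1]
grip_width: 0.053
finger_force: 61.5
```

```bash
python3 -c "
from h import *
goto([.512,.0185,.06],29)"
```

```text
t8.35 pos [0.5121 0.0179 0.0627] yaw_y -151.0 q6 9.4 w 0.0530 F [-4.2 -1.4  8.1] M [-0.65  1.69  0.05]
delta cm [-0.06 -0.02  0.27] turn 0.0
```

Gripped across the flats (53 mm). I turn the safe free part first.

Call:
drive_tool([
  [0,0,0],
  [0,0,0],
  [0,0,0],
  [0,0,0],
  [0,0,0],
  [0,0,0],
  [0,0,0],
  [0,0,0],
], turn=[3,6,9,12,15,17,17,17], claw=[0,0,0,0,0,0,0,0])

```text
clock: 9.02
tool_pos: [0.5121, 0.0179, 0.0627]
ee_rot: [2.441, -1.977, 0.001]
ft_force: [-4.1, -0.6, 7.8]
grip_width: 0.0529
finger_force: 61.8
```

```bash
python3 -c "
from h import *
st()"
```

```text
t9.02 pos [0.5121 0.0179 0.0627] yaw_y -168.0 q6 -7.6 w 0.0529 F [-4.1 -0.6  7.8] M [-0.65  1.74 -0.04]
```

Call:
drive_tool([
  [0,0,0],
  [0,0,0],
  [0,0,0],
  [0,0,0],
], turn=[1.5,3,3,3], claw=[0,0,0,0])

```text
clock: 9.35
tool_pos: [0.5121, 0.0179, 0.0627]
ee_rot: [2.388, -2.04, 0.001]
ft_force: [-4.6, -2.2, 8.0]
grip_width: 0.053
finger_force: 61.8
```

```bash
python3 -c "
from h import *
st()"
```

```text
t9.35 pos [0.5121 0.0179 0.0627] yaw_y -171.0 q6 -10.6 w 0.0530 F [-4.6 -2.2  8. ] M [-0.59  1.79 -0.06]
```

Call:
drive_tool([
  [0,0,0],
  [0,0,0],
  [0,0,0],
  [0,0,0],
], turn=[1.5,3,3,3], claw=[0,0,0,0])

```text
clock: 9.68
tool_pos: [0.5121, 0.0179, 0.0627]
ee_rot: [2.334, -2.102, 0.001]
ft_force: [-4.6, -1.7, 7.4]
grip_width: 0.053
finger_force: 61.8
```

```bash
python3 -c "
from h import *
st()"
```

```text
t9.68 pos [0.5121 0.0179 0.0627] yaw_y -174.0 q6 -13.6 w 0.0530 F [-4.6 -1.7  7.4] M [-0.65  1.77 -0.  ]
```

Call:
drive_tool([
  [0,0,0],
  [0,0,0],
  [0,0,0],
  [0,0,0],
], turn=[1.5,3,3,3], claw=[0,0,0,0])

```text
clock: 10.02
tool_pos: [0.5121, 0.0179, 0.0627]
ee_rot: [2.278, -2.162, 0.001]
ft_force: [-4.6, -1.8, 8.0]
grip_width: 0.0531
finger_force: 61.8
```

```bash
python3 -c "
from h import *
st()"
```

```text
t10.02 pos [0.5121 0.0179 0.0627] yaw_y -177.0 q6 -16.6 w 0.0531 F [-4.6 -1.8  8. ] M [-0.63  1.77  0.03]
```

Call:
drive_tool([
  [0,0,0],
  [0,0,0],
  [0,0,0],
  [0,0,0],
], turn=[1.5,3,3,3], claw=[0,0,0,0])

```text
clock: 10.35
tool_pos: [0.5121, 0.0179, 0.0627]
ee_rot: [2.221, -2.221, 0.001]
ft_force: [-5.2, -1.3, 8.4]
grip_width: 0.053
finger_force: 61.8
```

```bash
python3 -c "
from h import *
st()"
```

```text
t10.35 pos [0.5121 0.0179 0.0627] yaw_y 180.0 q6 -19.6 w 0.0530 F [-5.2 -1.3  8.4] M [-0.63  1.84 -0.05]
```

Call:
drive_tool([
  [0,0,0],
  [0,0,0],
  [0,0,0],
  [0,0,0],
], turn=[1.5,3,3,3], claw=[0,0,0,0])

```text
clock: 10.68
tool_pos: [0.5121, 0.0179, 0.0627]
ee_rot: [2.162, -2.278, 0.001]
ft_force: [-4.1, -2.0, 7.9]
grip_width: 0.053
finger_force: 61.8
```

```bash
python3 -c "
from h import *
st()"
```

```text
t10.68 pos [0.5121 0.0179 0.0627] yaw_y 177.0 q6 -22.6 w 0.0530 F [-4.1 -2.   7.9] M [-0.6   1.82 -0.09]
```

Call:
drive_tool([
  [0,0,0],
  [0,0,0],
  [0,0,0],
  [0,0,0],
], turn=[1.5,3,3,3], claw=[0,0,0,0])

```text
clock: 11.02
tool_pos: [0.5121, 0.0179, 0.0627]
ee_rot: [2.101, -2.334, 0.001]
ft_force: [-4.9, -2.1, 9.4]
grip_width: 0.0531
finger_force: 61.8
```

```bash
python3 -c "
from h import *
st()"
```

```text
t11.02 pos [0.5121 0.0179 0.0627] yaw_y 174.0 q6 -25.6 w 0.0531 F [-4.9 -2.1  9.4] M [-0.53  1.82 -0.01]
```

Call:
drive_tool([
  [0,0,0],
  [0,0,0],
  [0,0,0],
  [0,0,0],
], turn=[1.5,3,3,3], claw=[0,0,0,0])

```text
clock: 11.35
tool_pos: [0.5121, 0.0179, 0.0627]
ee_rot: [2.039, -2.388, 0.001]
ft_force: [-5.4, -2.0, 7.9]
grip_width: 0.0533
finger_force: 61.8
```

```bash
python3 -c "
from h import *
st()"
```

```text
t11.35 pos [0.5121 0.0179 0.0627] yaw_y 171.0 q6 -28.6 w 0.0533 F [-5.4 -2.   7.9] M [-0.6   1.73 -0.05]
```

Call:
drive_tool([
  [0,0,0],
  [0,0,0],
  [0,0,0],
  [0,0,0],
], turn=[1.5,3,3,3], claw=[0,0,0,0])

```text
clock: 11.68
tool_pos: [0.5121, 0.0179, 0.0627]
ee_rot: [1.976, -2.441, 0.001]
ft_force: [-4.3, -1.6, 8.4]
grip_width: 0.0528
finger_force: 61.8
```

```bash
python3 -c "
from h import *
st()"
```

```text
t11.68 pos [0.5121 0.0179 0.0627] yaw_y 168.0 q6 -31.6 w 0.0528 F [-4.3 -1.6  8.4] M [-0.61  1.8   0.03]
```

Call:
drive_tool([
  [0,0,0],
  [0,0,0],
  [0,0,0],
  [0,0,0],
], turn=[1.5,3,3,3], claw=[0,0,0,0])

```text
clock: 12.02
tool_pos: [0.5121, 0.0179, 0.0627]
ee_rot: [1.912, -2.492, 0.001]
ft_force: [-4.0, -1.2, 8.4]
grip_width: 0.0528
finger_force: 61.8
```

```bash
python3 -c "
from h import *
st()"
```

```text
t12.02 pos [0.5121 0.0179 0.0627] yaw_y 165.0 q6 -34.6 w 0.0528 F [-4.  -1.2  8.4] M [-0.57  1.79 -0.03]
```

Call:
drive_tool([
  [0,0,0],
  [0,0,0],
  [0,0,0],
  [0,0,0],
], turn=[1.5,3,3,3], claw=[0,0,0,0])

```text
clock: 12.35
tool_pos: [0.5121, 0.0179, 0.0627]
ee_rot: [1.846, -2.541, 0.001]
ft_force: [-4.8, -2.0, 8.1]
grip_width: 0.0531
finger_force: 61.8
```

```bash
python3 -c "
from h import *
st()"
```

```text
t12.35 pos [0.5121 0.0179 0.0627] yaw_y 162.0 q6 -37.6 w 0.0531 F [-4.8 -2.   8.1] M [-0.59  1.75 -0.06]
```

Call:
drive_tool([
  [0,0,0],
  [0,0,0],
  [0,0,0],
  [0,0,0],
], turn=[1.5,3,3,3], claw=[0,0,0,0])

```text
clock: 12.68
tool_pos: [0.5121, 0.0179, 0.0627]
ee_rot: [1.779, -2.588, 0.001]
ft_force: [-4.3, -2.0, 7.9]
grip_width: 0.0528
finger_force: 61.8
```

```bash
python3 -c "
from h import *
st()"
```

```text
t12.68 pos [0.5121 0.0179 0.0627] yaw_y 159.0 q6 -40.6 w 0.0528 F [-4.3 -2.   7.9] M [-0.56  1.82  0.02]
```

Call:
drive_tool([
  [0,0,0],
  [0,0,0],
  [0,0,0],
  [0,0,0],
], turn=[1.5,3,3,3], claw=[0,0,0,0])

```text
clock: 13.02
tool_pos: [0.5121, 0.0179, 0.0627]
ee_rot: [1.71, -2.634, 0.001]
ft_force: [-4.8, -1.5, 7.4]
grip_width: 0.0531
finger_force: 61.8
```

```bash
python3 -c "
from h import *
st()"
```

```text
t13.02 pos [0.5121 0.0179 0.0627] yaw_y 156.0 q6 -43.6 w 0.0531 F [-4.8 -1.5  7.4] M [-0.6   1.83 -0.04]
```

Call:
drive_tool([
  [0,0,0],
  [0,0,0],
  [0,0,0],
  [0,0,0],
], turn=[1.5,3,3,3], claw=[0,0,0,0])

```text
clock: 13.35
tool_pos: [0.5121, 0.0179, 0.0627]
ee_rot: [1.641, -2.678, 0.001]
ft_force: [-4.5, -2.4, 8.5]
grip_width: 0.0528
finger_force: 61.8
```

```bash
python3 -c "
from h import *
st()"
```

```text
t13.35 pos [0.5121 0.0179 0.0627] yaw_y 153.0 q6 -46.6 w 0.0528 F [-4.5 -2.4  8.5] M [-0.48  1.8  -0.09]
```

Call:
drive_tool([
  [0,0,0],
  [0,0,0],
  [0,0,0],
  [0,0,0],
], turn=[1.5,3,3,3], claw=[0,0,0,0])

```text
clock: 13.68
tool_pos: [0.5121, 0.0179, 0.0627]
ee_rot: [1.572, -2.719, 0.002]
ft_force: [-5.1, -1.7, 7.0]
grip_width: 0.053
finger_force: 60.9
```

```bash
python3 -c "
from h import *
st()"
```

```text
t13.68 pos [0.5121 0.0179 0.0627] yaw_y 150.1 q6 -49.6 w 0.0530 F [-5.1 -1.7  7. ] M [-0.46  1.88  0.49]
```

It has begun to bite. I go on in finer steps.

Call:
drive_tool([
  [0,0,0],
  [0,0,0],
  [0,0,0],
  [0,0,0],
], turn=[0.8,1.5,1.5,1.5], claw=[0,0,0,0])

```text
clock: 14.02
tool_pos: [0.5121, 0.0179, 0.0627]
ee_rot: [1.537, -2.739, 0.002]
ft_force: [-4.7, -1.7, 7.5]
grip_width: 0.0531
finger_force: 60.7
```

```bash
python3 -c "
from h import *
st()"
```

```text
t14.02 pos [0.5121 0.0179 0.0627] yaw_y 148.6 q6 -51.1 w 0.0531 F [-4.7 -1.7  7.5] M [-0.45  1.83  0.58]
```

Call:
drive_tool([
  [0,0,0],
  [0,0,0],
  [0,0,0],
  [0,0,0],
], turn=[1,2,2,2], claw=[0,0,0,0])

```text
clock: 14.35
tool_pos: [0.5121, 0.0179, 0.0627]
ee_rot: [1.489, -2.765, 0.002]
ft_force: [-4.9, -2.0, 8.4]
grip_width: 0.0526
finger_force: 60.7
```

```bash
python3 -c "
from h import *
st()"
```

```text
t14.35 pos [0.5121 0.0179 0.0627] yaw_y 146.6 q6 -53.0 w 0.0526 F [-4.9 -2.   8.4] M [-0.53  1.86  0.76]
```

About 0.75 N m, in the middle of the window. I release and rise.

Call:
drive_tool([
  [0,0,0],
  [0,0,0],
  [0,0,0],
  [0,0,0],
  [0,0,0],
  [0,0,-2],
  [0,0,-4],
  [0,0,-7],
  [0,0,-10],
  [0,0,-14],
  [0,0,-14],
  [0,0,-14],
], turn=[0,0,0,0,0,0,0,0,0,0,0,0], claw=[1,1,1,1,1,1,1,1,1,1,1,1])

```text
clock: 15.35
tool_pos: [0.5141, 0.019, 0.2039]
ee_rot: [-1.484, 2.762, -0.002]
ft_force: [0.4, 0.2, -2.4]
grip_width: 0.0852
finger_force: 0.0
```

```bash
python3 -c "
from h import *
st()
c=snap('scene','s4');s=c['pixels'][205:265,275:345]
cv2.imwrite('pics/c4.png',cv2.resize(s,(700,600),interpolation=cv2.INTER_CUBIC))"
```

```text
t15.35 pos [0.5141 0.019  0.2039] yaw_y 146.5 q6 -53.1 w 0.0852 F [ 0.4  0.2 -2.4] M [ 0.02  0.05 -0.02]
```

View pics/c4.png

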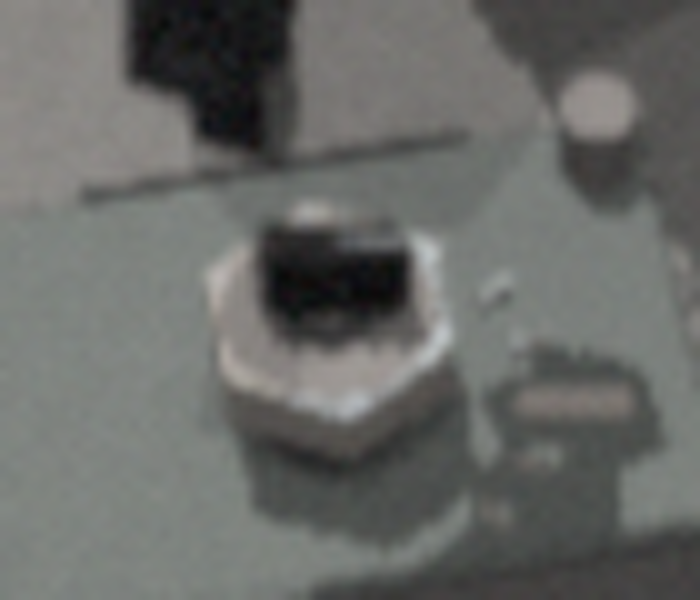

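The knob bar still sits at (262–412, 235), parallel to the mark at (575,400). The socket at (598,105) has not moved and the fingers are clear. I'm handing in.

```bash
python3 -c "
from bench import ctrl
print(ctrl.close_job())"
```

```text
the job is handed in; nothing more can be done
None
```

The job is handed in, though no verdict came back: the knob points along the long mark, the jam nut is tightened to about 0.75 N m (roughly 0.065 rad past first bite by torque), and the gripper is open and clear of everything.

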